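# Tare the jeweller's bench scale

### The arm

A 6-joint arm with a two-finger parallel gripper is mounted at the origin on the work surface. World frame = base frame: x ahead of the robot, y to its left, z up, the work surface at z = 0. Lengths are in m, angles in rad, forces in N, time in s.
With the tool pointing down it reaches from about 0.35 to 0.975 m from the base axis. Payload 4.9 kg.
Tool frame: the origin (TCP) lies on the mounting face of the last link; the fingertips stand 173 mm ahead of it and the grasp point (between the pads) lies 155 mm ahead of it; z points along the fingers, y is the line along which they close (so a half turn about z gives the same grasp; the last joint's range is limited). The gripper opens to 85 mm and grips with 20 to 120 N. Pads are 22 mm wide; open, the fingers measure 114 mm over their backs; the gripper's body (76 mm by 85 mm) begins 54 mm behind the grasp point. The pads swing forward as they close: fully open they stand 13 mm farther back than shut.
Start: joints at [-1.351, 0.053, 1.613, -0, 1.476, -0.119], TCP at [0.208, -0.589, 0.405] pointing down, gripper open.
Joint ranges: [-3.01, 3.01], [-1.01, 2.22], [0.06, 2.58], [-1.02, 4.17], [0.09, 2.62], [-3.14, 3.14]. Speed limits (rad/s): [2.57, 2.57, 3.14, 3.14, 3.14, 3.14].

### API

Orientations are given as a unit quaternion [w, x, y, z].
In Python, from cell import bot, jaws, optics gives the robot as it stands. Calls block until the motion is done:
- bot.goto(position, orientation): joint-space move of the TCP to a pose.
- bot.servo_line(position, attitude=None, vel=0.15, threshold=None): straight line of the TCP; attitude=None keeps the orientation; vel is the mean speed in m/s. With threshold (N) it stops when the force on the tool has changed by that much, and returns True; else False.
- bot.goto_joints(angles): joint-space move.
- jaws.command_gripper(opening, effort=None): finger opening in m; effort is the grip in N (None keeps the last); returns when the fingers have stopped.
- bot.wait(seconds).
- bot.inverse_kinematics(position, orientation): joint angles nearest the present ones, or None.
- bot.get_state(): the state.
- optics.read_camera(name): name is "scene" or "top"; returns (picture, depth): 420x560x3 uint8, red, green, blue; 420x560 float32, m along the optical axis (not along the pixel's ray), 0 where there is no reading.
- optics.camera_model(name): a dict with "mtx" (3x3 intrinsics, pixels), "extrinsics" (4x4, takes a point from camera to world coordinates). Camera axes: x right, y down, z forward; pixel columns grow to the right and rows downward; lengths in m; the calibration is good to about 2 mm. A picture is of the moment at which its call begins. camera_model takes no time and is no camera call.
A pose or a line that the arm cannot do raises bot.MotionError and nothing moves.
- bot.sign_off(): hands the job in; it is judged then, once.
The state is a dict: "time_s": time; "q": joint angles; "joint_velocities": joint speeds; "tau": joint torques, N m; "tcp_pos": TCP position; "tool_rot": TCP orientation; "force": force on the tool from outside, world axes, zero at the start; "wrist_torque": the same for the moment, N m; "grip_width": finger opening in m; "grip_force": force on a finger pad.
Only numpy, scipy, OpenCV 4.12 (cv2) and the standard library are available. Lean on these libraries where they do the work, as an engineer would, in place of code of your own. Each camera call takes 0.05 s, during which the arm holds its last target. There are 200 camera calls.

### The job

Zero the scale with the dish of silver offcuts left on its pan: with a fingertip push the steel shutter all the way over the red power key's well, so that it fully uncovers the green tare key, then reach a fingertip down into the open well and hold the sunken green key fully down for about a second. Let the key come back up and leave the shutter over the red key. Only push and press, pick nothing up; never press the red key, and leave the dish, the pliers and the jar where they are.

Things in the scene. Friction and masses are not known exactly. Their poses are not given: they have to be found in the camera images.
- scale: White bench scale, fixed. 240 mm along its x (-120 to +120), 190 mm along y; white deck 50 mm above the bench. Origin: on the bench under its middle; z up. Its -x part faces the robot (yaw within 0.5 rad) and has two wells open at the top, centred at x = -75, y = +31 and -31 mm, each 50 mm along x, 38 along y, 28 deep, with a round key in its middle. Green and red may be either way round.
- tare_top (a point): Centre of the top face of the green tare key: round, 24 mm across, 16 mm below the deck when released (34 mm above the bench). Goes straight down with the key.
- tare_key (a joint): Travel of the green key in m: 0 released, 0.005 fully down. It springs back; about 1.5 N starts it, 5 N holds it fully down.
- power_top (a point): Centre of the top face of the red power key, of the same size, height and spring as the green one.
- power_key (a joint): Travel of the red key in m: 0 released, 0.005 fully down.
- shutter_lip (a point): Middle of the top of the black lip on the sliding steel shutter, 69 mm above the bench. Shutter plate: 58 mm along the scale's x, 54 along its y, its top 54 mm above the bench. The lip crosses its middle: 15 mm high, 6 thick along y, 34 long along x. It starts between the wells, half over each. Lip straight above a key's centre = shutter over that key's well.
- shutter (a joint): Slide of the shutter along the scale's +y in m: 0 midway between the wells, end stops at +0.031 (over the well at y = +31 mm) and -0.031 (over the other). Friction about 1.2 N; stays where left. It runs between two guide rails 4 mm wide, tops 55 mm above the bench, along y, 31.5 mm to either side (x) of the wells' centre line.
- pan (a point): Centre of the top face of the scale's steel pan, 120 mm across, at the scale's x = +58 mm, 64 mm above the bench. A flat display 3 mm high lies between pan and wells.
- dish: Loose square white porcelain dish with silver offcuts in it, about 88 mm across its flared rim, 25 mm high, 60 to 130 g, standing on the scale's pan. Origin: centre of its underside.
- pliers: Loose pliers with blue handles lying on the bench to one side of the scale, 133 mm long along their x (jaws to +x), 52 mm wide, 12 mm high. Origin: near their middle, on the bench.
- flux_jar: Loose amber glass jar with a black cap, 46 mm across, 65 mm high, standing on the bench to the other side of the scale. Origin: centre of its underside.
There are look-alikes about, which are no part of the job. Of the things like the dish, leave any that is black or turquoise; of the rest the smaller one is meant.

How it is judged:
On the way, in this order (a step that is already met when the one before it is completed fails the run):
1. the shutter lies over the red key's well and the green key's well is fully open (horizontal distance between shutter_lip and power_top below 0.006 m), for 0.1 s.
2. the green key is held fully down for 0.7 s, the shutter still over the red key's well (value of joint tare_key above 0.004 m and horizontal distance between shutter_lip and power_top below 0.008 m), for 0.7 s.
At the end, for the whole second after the job is handed in: The shutter is over the red key's well (its lip within 8 mm of above the key's centre), both keys are up (within 1 mm), the dish stands level and at rest on the pan within 25 mm of its centre, and the pliers and the jar are within 15 mm of where they were, the jar upright (horizontal distance between shutter_lip and power_top below 0.008 m and value of joint each of tare_key, power_key below 0.001 m and horizontal distance between dish and pan below 0.025 m and height (world z) of dish above 0.06 m and angle between each of dish, flux_jar's own z axis and vertical below 0.1 rad and linear speed of dish below 0.02 m/s and distance of each of pliers, flux_jar from where it was at the start of the episode below 0.015 m); the robot touches nothing.
It fails at once if the red power key is pressed (more than 2 mm) (value of joint power_key above 0.002 m).
It fails at once if the dish is shifted by more than 10 mm, lifted or tipped (distance of dish from where it was at the start of the episode above 0.01 m or angle between dish's own z axis and vertical above 0.2 rad).
It fails at once if the pliers are moved by more than 15 mm or lifted (distance of pliers from where it was at the start of the episode above 0.015 m).
It fails at once if the jar is moved by more than 15 mm, lifted or tipped over (distance of flux_jar from where it was at the start of the episode above 0.015 m or angle between flux_jar's own z axis and vertical above 0.3 rad).
It also fails if it takes over 38 s, if anything falls off the work surface, if the arm or the gripper's body presses on something with over 40 N, if the wrist force passes 120 N, or if a joint passes its speed limit or range.

## Working session

There is one attempt and no reset: what is moved stays moved. The work goes in short steps, each a Python script; the robot and the scene stay as the last script left them, time stands still between calls to the robot, and variables do not carry over. Pictures are saved under pics/ and viewed, at most 10 in all, crops included, and the job is handed in when it is done.

```bash
mkdir -p pics; ls
python3 - <<'E'
from cell import bot,jaws,optics
import cv2,numpy as np
for n in("top","scene"):
    p,d=optics.read_camera(n); cv2.imwrite(f"pics/{n}0.png",p[:,:,::-1]); np.savez(f"{n}0.npz",p=p,d=d)
    m=optics.camera_model(n); print(n,m["mtx"].round(1).tolist(),m["extrinsics"].round(3).tolist())
s=bot.get_state(); print(s["time_s"],s["tool_rot"],s["grip_width"])
E
```

```text
pics
top [[496.0, 0.0, 280.5], [0.0, 496.0, 208.8], [0.0, 0.0, 1.0]] [[-0.065, -0.974, 0.216, 0.365], [-0.998, 0.063, -0.018, 0.049], [0.003, -0.217, -0.976, 0.989], [0.0, 0.0, 0.0, 1.0]]
scene [[471.3, 0.0, 284.8], [0.0, 471.3, 211.0], [0.0, 0.0, 1.0]] [[-0.865, 0.383, -0.325, 0.873], [0.502, 0.676, -0.54, 0.56], [0.013, -0.63, -0.777, 0.782], [0.0, 0.0, 0.0, 1.0]]
0.1 [-9.24457892e-04  9.85689620e-01  1.68567837e-01 -4.33351066e-05] 0.08544336647657812
```

View pics/top0.png

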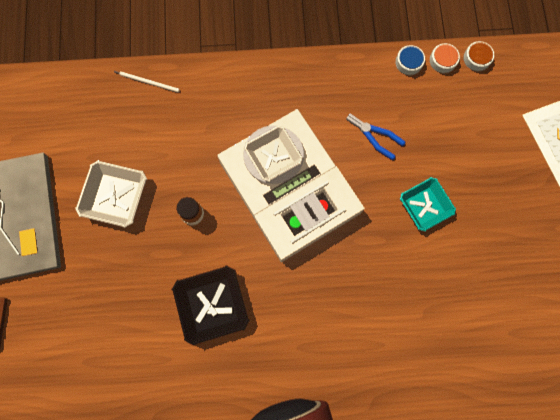

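View pics/scene0.png

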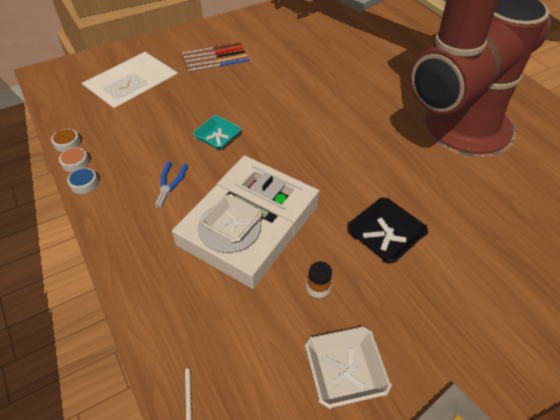

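The top view shows the scale at about (292,185), the green key at (295,222), the red key at (323,206) and the lip at (309,212). Dish candidates:
- White on the pan at (274,155): the smaller white one, so this is the dish meant.
- Large white at (112,193).
- Black at (211,306).
- Turquoise at (428,205).

The jar is at (190,211) and the pliers at (378,137).

```bash
cat > h.py <<'E'
import cv2,numpy as np
from cell import bot,jaws,optics
def cloud(n,d):
    m=optics.camera_model(n);K,E=m["mtx"],m["extrinsics"]
    v,u=np.mgrid[:d.shape[0],:d.shape[1]]
    c=np.stack([(u-K[0,2])/K[0,0]*d,(v-K[1,2])/K[1,1]*d,d],-1)
    return c@E[:3,:3].T+E[:3,3]
def proj(n,P):
    m=optics.camera_model(n);W=np.linalg.inv(m["extrinsics"])
    c=np.asarray(P)@W[:3,:3].T+W[:3,3];q=c@m["mtx"].T
    return q[...,:2]/q[...,2:]
E
python3 - <<'E'
from h import *
c0={"top":(290,185),"scene":(247,215)}
for n in("top","scene"):
    f=np.load(n+"0.npz");p,d=f["p"],f["d"];X=cloud(n,d)
    ok=(d>0)&(X[...,2]>.044)&(X[...,2]<.057)
    x0=X[c0[n][1],c0[n][0]]
    ok&=np.hypot(X[...,0]-x0[0],X[...,1]-x0[1])<.18
    k,l,st,_=cv2.connectedComponentsWithStats(ok.astype(np.uint8)); ok=l==1+st[1:,4].argmax()
    P=X[ok]; r=cv2.minAreaRect((P[:,:2]*1000).astype(np.float32)); print(n,r,np.median(P[:,2]))
    hsv=cv2.cvtColor(p,cv2.COLOR_RGB2HSV);near=np.hypot(X[...,0]-x0[0],X[...,1]-x0[1])<.15
    H,S,V=hsv[...,0].astype(int),hsv[...,1],hsv[...,2]
    for nm,mk in(("green",(abs(H-60)<15)&(S>170)&(V>80)),("red",((H<6)|(H>174))&(S>190)&(V>80))):
        k,l,st,ce=cv2.connectedComponentsWithStats((mk&near).astype(np.uint8))
        if k>1:
            i=1+st[1:,4].argmax();print(nm,st[i],ce[i],np.median(X[l==i],axis=0).round(4))
    hi=(X[...,2]>.061)&(X[...,2]<.075)&(V<70)&near
    print("lip",X[hi].mean(0).round(4),hi.sum())
    u,v=c0[n]; 
    if n=="top": cv2.imwrite("pics/crop.png",cv2.resize(p[95:275,205:375,::-1],None,fx=3.3,fy=3.3,interpolation=cv2.INTER_CUBIC))
E
```

```text
top ((629.6275634765625, 10.545120239257812), (245.62522888183594, 191.13038635253906), 27.803783416748047) 0.050467866170649356
green [290 216  10  12  86] [294.11627907 222.30232558] [0.548  0.0065 0.0337]
red [320 200   8  10  47] [324.21276596 203.80851064] [ 0.582  -0.0557  0.0341]
lip [ 0.5621 -0.0234  0.0681] 40
scene ((629.3435668945312, 9.084686279296875), (248.6273956298828, 192.8561553955078), 27.705095291137695) 0.05130022130388828
green [274 194  12   9  73] [279.87671233 197.79452055] [0.5516 0.004  0.0346]
lip [ 0.5671 -0.021   0.0665] 39
```

View pics/crop.png

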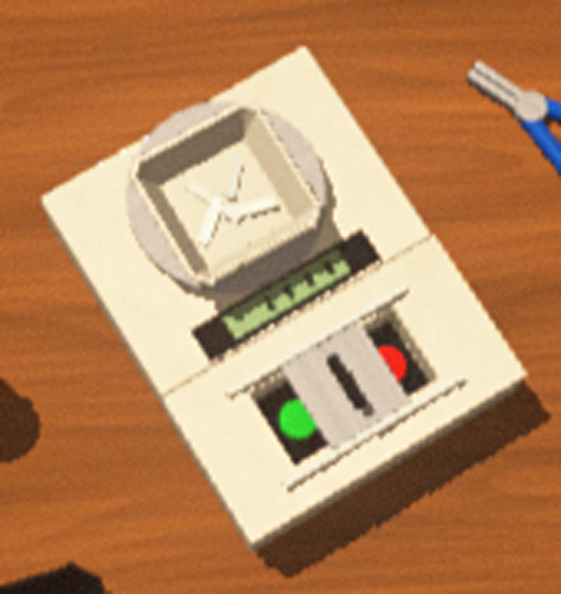

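The crop confirms it: green is at the scale's +y, red at -y, with yaw about 0.484 rad. Measured points agree with the model: deck 50 mm, keys 34 mm, and the lip within 3 mm of the wells' centre (0.5635,-0.0243). Next I close the fingers and push the lip toward -y until it reaches the stop.

```bash
cat >> h.py <<'E'
from scipy.spatial.transform import Rotation as Rn
yaw=0.484; ex=np.array([np.cos(yaw),np.sin(yaw),0]); ey=np.array([-np.sin(yaw),np.cos(yaw),0])
W=np.array([.5635,-.0243,0])
def tcp(y,tipz,x=0): return W+x*ex+y*ey+np.array([0,0,tipz+.173])
def quat(s):
    z=np.array([0,0,-1.]);Y=s*ex
    q=Rn.from_matrix(np.stack([np.cross(Y,z),Y,z],1)).as_quat();return q[[3,0,1,2]]
E
python3 - <<'E'
from h import *
c=[]
for s in(1,-1):
    q=bot.inverse_kinematics(tcp(.034,.2),quat(s));print(s,q)
    if q is not None:c.append((abs(q[5]),s))
s=min(c)[1];print("use",s)
jaws.command_gripper(0.0,20)
bot.goto(tcp(.034,.2),quat(s))
bot.servo_line(tcp(.034,.09),vel=.12)
f0=bot.get_state()["force"]
print("down hit",bot.servo_line(tcp(.034,.061),vel=.06,threshold=3))
st=bot.get_state();print(st["time_s"],st["grip_width"],st["tcp_pos"],st["force"]-np.array(f0))
p,d=optics.read_camera("top");cv2.imwrite("pics/a.png",cv2.resize(p[95:275,205:375,::-1],None,fx=3.3,fy=3.3))
p,d=optics.read_camera("scene");cv2.imwrite("pics/b.png",cv2.resize(p[110:290,150:350,::-1],None,fx=3.3,fy=3.3))
E
```

```text
1 [-1.25310860e-01 -1.10568198e-01  1.82615181e+00 -4.44089210e-16
  1.42600904e+00 -6.09310860e-01]
-1 [-1.25310860e-01 -1.10568198e-01  1.82615181e+00 -4.44089210e-16
  1.42600904e+00  2.53228179e+00]
use 1
down hit False
5.0 -0.0006414774397620403 [0.54764    0.00579315 0.23368966] [ 0.37758064 -0.52246973  0.09604751]
```

View pics/b.png

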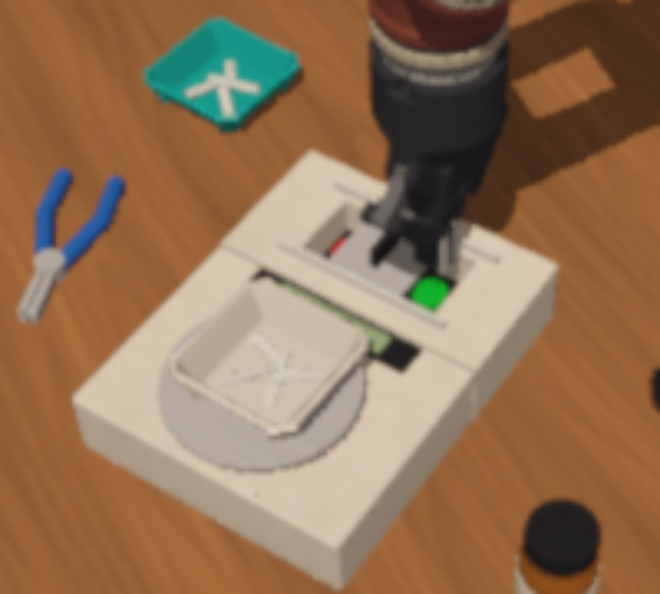

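The fingertips (420,250) stand clear above the plate on the green side of the lip (380,240). Now the push.

Run:
```python
from h import *
f0=np.array(bot.get_state()["force"])
hit=bot.servo_line(tcp(-.026,.061),vel=.03,threshold=7)
st=bot.get_state();t=np.array(st["tcp_pos"])
print(hit,"tool y",(t-W)@ey,(np.array(st["force"])-f0)@ey,st["time_s"])
y=(t-W)@ey
bot.servo_line(tcp(y+.012,.061),vel=.05)
bot.servo_line(tcp(y+.012,.15),vel=.15)
bot.servo_line(tcp(.07,.15),vel=.15)
for n,(a,b,c,d_) in{"top":(95,275,205,375),"scene":(110,290,150,350)}.items():
    p,d=optics.read_camera(n);X=cloud(n,d);V=p.max(2)
    hi=(X[...,2]>.063)&(X[...,2]<.073)&(V<70)&(np.linalg.norm((X-W)[...,:2],axis=-1)<.06)
    if hi.any(): L=X[hi].mean(0)-W;print(n,"lip x,y",L@ex,L@ey,hi.sum())
    cv2.imwrite(f"pics/c_{n}.png",cv2.resize(p[a:b,c:d_,::-1],None,fx=3.3,fy=3.3))
print(bot.get_state()["time_s"])
```

```text
True tool y -0.017385514084030593 1.3128762507525586 6.6333
scene lip x,y 0.003952002801886085 -0.02937835942952085 30
8.5083
```

View pics/c_scene.png

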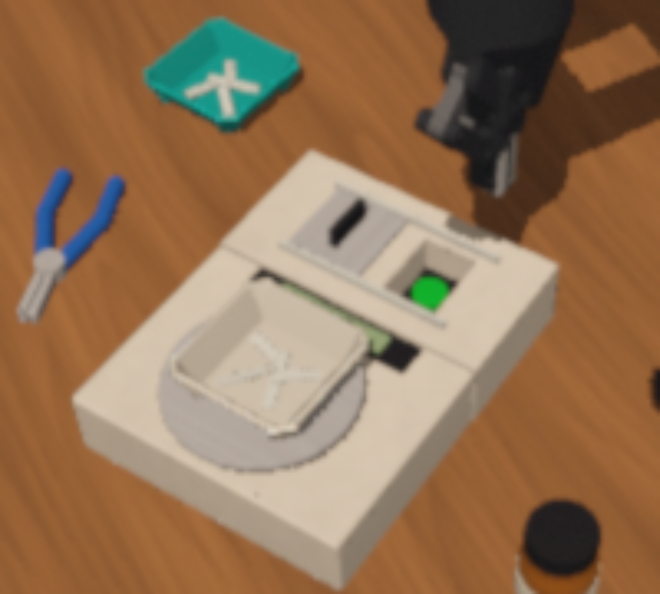

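View pics/c_top.png

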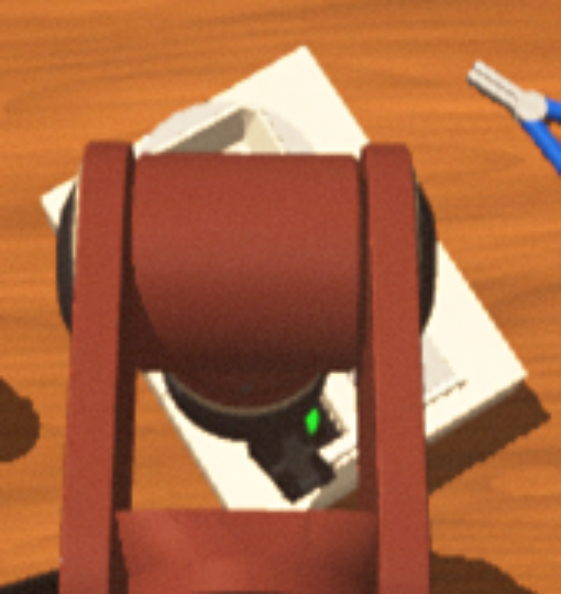

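The shutter is fully over the red well and the green key (430,293) is fully open. The stop came at tool y = -17.4 mm against the expected -17. Next, the press.

Run:
```python
from h import *
x=.001;g=.031
bot.servo_line(tcp(g,.15,x),vel=.15)
bot.servo_line(tcp(g,.07,x),vel=.12)
bot.wait(.2);f0=np.array(bot.get_state()["force"])
h=bot.servo_line(tcp(g,.039,x),vel=.04,threshold=4)
st=bot.get_state();print("enter hit",h,st["tcp_pos"][2]-.173,np.array(st["force"])-f0)
if not h:
    h=bot.servo_line(tcp(g,.024,x),vel=.015,threshold=9)
    for i in range(4):
        st=bot.get_state();print(h,st["time_s"],st["tcp_pos"][2]-.173,np.array(st["force"])-f0)
        if i<3: bot.wait(.4)
```

```text
enter hit False 0.03922830596480478 [ 0.15666088 -0.35492071 -0.8547612 ]
True 11.5583 0.0295250730379496 [-1.34866042 -0.8700483   4.61464113]
True 11.9583 0.02945186299766489 [-1.08771039 -0.8097332   5.60923627]
True 12.3583 0.029424764607976467 [-1.49584522  0.61200958  5.70708737]
True 12.7583 0.029443698999024964 [-0.51272763 -0.47457618  4.94510814]
```

Tip is at 29.4 mm with about 5 N, so nearly bottomed. I'll push a little harder for certainty and hold.

Run:
```python
from h import *
x=.001;g=.031
h=bot.servo_line(tcp(g,.0275,x),vel=.01,threshold=10)
for i in range(4):
    st=bot.get_state();print(h,st["time_s"],st["tcp_pos"][2]-.173,st["force"])
    if i<3: bot.wait(.4)
bot.servo_line(tcp(g,.075,x),vel=.06)
bot.servo_line(tcp(g,.2,x),vel=.2)
bot.servo_line(tcp(.09,.2,-.09),vel=.2)
p,d=optics.read_camera("scene");X=cloud("scene",d)
hi=(X[...,2]>.063)&(X[...,2]<.073)&(p.max(2)<70)&(np.linalg.norm((X-W)[...,:2],axis=-1)<.06)
L=X[hi].mean(0)-W;print("lip",L@ex,L@ey)
hsv=cv2.cvtColor(p,cv2.COLOR_RGB2HSV).astype(int);mk=(abs(hsv[...,0]-60)<15)&(hsv[...,1]>170)&(hsv[...,2]>80)&(np.linalg.norm((X-W)[...,:2],axis=-1)<.06)
print("green",np.median(X[mk],axis=0),mk.sum(),bot.get_state()["time_s"])
cv2.imwrite("pics/d.png",cv2.resize(p[110:290,150:350,::-1],None,fx=3.3,fy=3.3))
```

```text
True 12.9667 0.029518442850571702 [-1.73684026 -0.19797076  3.92881637]
True 13.3667 0.02946544993462044 [-1.44677518  0.30509809  4.67663867]
True 13.7667 0.02940942495544649 [-1.89094784 -0.47090726  5.80081031]
True 14.1667 0.029436770909036902 [-1.66784451  0.21726038  4.50734   ]
lip 0.00388545330000469 -0.029759827557894705
green [0.55164066 0.00358937 0.03487807] 73 16.6
```

View pics/d.png

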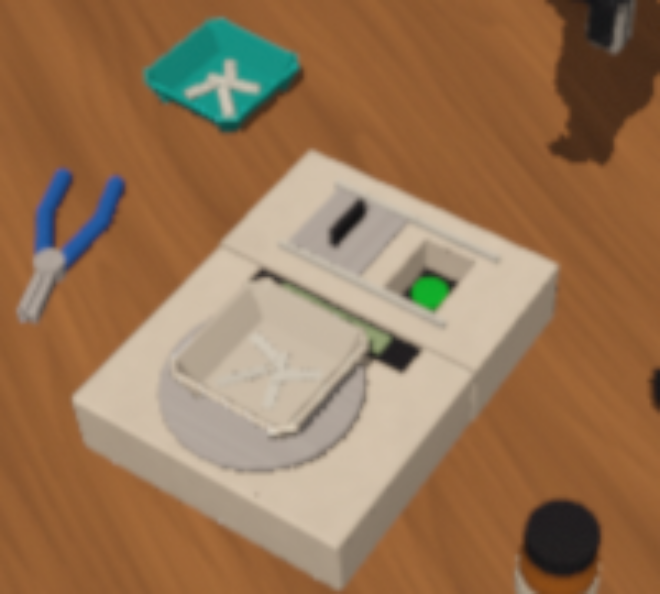

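The shutter is still over red at (347,220), and the dish, pliers and jar haven't moved. The two holds sat at about 4.5 mm of travel, a thin margin. With 21 s left, I'll do one firmer press to be certain.

Run:
```python
from h import *
x=.001;g=.031
bot.servo_line(tcp(g,.2,x),vel=.2)
bot.servo_line(tcp(g,.07,x),vel=.12)
bot.wait(.2);f0=np.array(bot.get_state()["force"])
h=bot.servo_line(tcp(g,.038,x),vel=.04,threshold=5);print(h)
if not h:
    h=bot.servo_line(tcp(g,.0283,x),vel=.015,threshold=25)
    for i in range(4):
        st=bot.get_state();print(h,st["time_s"],st["tcp_pos"][2]-.173,np.array(st["force"])-f0)
        if i<3: bot.wait(.4)
bot.servo_line(tcp(g,.075,x),vel=.06)
bot.servo_line(tcp(g,.2,x),vel=.2)
bot.servo_line(tcp(.09,.2,-.09),vel=.2)
p,d=optics.read_camera("scene");X=cloud("scene",d)
hi=(X[...,2]>.063)&(X[...,2]<.073)&(p.max(2)<70)&(np.linalg.norm((X-W)[...,:2],axis=-1)<.06)
L=X[hi].mean(0)-W;print("lip",L@ex,L@ey)
hsv=cv2.cvtColor(p,cv2.COLOR_RGB2HSV).astype(int);mk=(abs(hsv[...,0]-60)<15)&(hsv[...,1]>170)&(hsv[...,2]>80)&(np.linalg.norm((X-W)[...,:2],axis=-1)<.06)
print("green",np.median(X[mk],axis=0),mk.sum(),bot.get_state()["time_s"])
q=np.load("scene0.npz")["p"].astype(int);D=abs(q-p).max(2)
for n,(a,b,c,e) in{"dish":(195,245,195,265),"pliers":(160,210,150,190),"jar":(260,300,305,335)}.items():print(n,(D[a:b,c:e]>60).sum())
```

```text
False
False 20.475 0.029397863136729485 [-3.3398268   1.01596143  6.99554322]
False 20.875 0.029406569560101375 [-3.62837598  0.61588255  7.49736078]
False 21.275 0.029405387197676547 [-2.78905624  0.35158689  6.89113612]
False 21.675 0.029444747974162355 [-3.03467441  0.69593953  7.95672093]
lip 0.004055871862476572 -0.02939214296107128
green [0.55164931 0.00374414 0.03506262] 72 24.1167
dish 0
pliers 0
jar 0
```

The tip stopped solidly at 29.4 mm although commanded to 28.3, with 7–8 N, so the key was fully down. It is back up, the shutter is over red and nothing else moved.

```bash
python3 -c "
from cell import bot
print(bot.sign_off())"
```

```text
the job is handed in; nothing more can be done
None
```

The job is handed in (no verdict came back): the shutter is over the red key, the green tare key was held at its bottom stop for over a second and came back up, and the camera shows the dish, pliers and jar unmoved.

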